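Close the glass dish left ajar on the warming plate

ROBOT

A 6-joint arm with a two-finger parallel gripper is mounted at the origin on the work surface. World frame = base frame: x ahead of the robot, y to its left, z up, the work surface at z = 0. Lengths are in m, angles in rad, forces in N, time in s.
With the tool pointing down it reaches from about 0.3 to 0.825 m from the base axis. Payload 5.4 kg.
Tool frame: the origin (TCP) lies midway between the tips of the shut fingers; the grasp point (between the pads) lies 19 mm behind it; z points along the fingers, y is the direction in which the jaws open and shut (so a half turn about z gives the same grasp; the last joint's range is limited). The gripper opens to 92 mm and grips with 3 to 60 N. Pads are 20 mm wide; open, the fingers measure 128 mm over their backs; the gripper's body (75 mm by 189 mm) begins 69 mm behind the grasp point.
Start: joints at [0.97, 0.158, 1.597, -0, 1.386, -0.21], TCP at [0.219, 0.532, 0.178] pointing down, gripper open.
Joint ranges: [-2.91, 2.91], [-0.94, 2.29], [0.18, 2.7], [-1.29, 4.43], [0.17, 2.64], [-3, 3]. Speed limits (rad/s): [2.57, 2.57, 3.14, 3.14, 3.14, 3.14].

INTERFACE

Orientations are given as a rotation vector (axis times angle).
In Python, from plant import r gives the robot as it stands. The module is installed in compiled form; this text tells all that it offers.
- The arm moves only by the shell command python3 -m handwheel 'ROWS' [FORCE]. ROWS is JSON, a list that holds one entry, the list of rows, each a list of 7 numbers: the turn, a rotation vector about the tool's x, y, z in rad, then the shift along the tool's x, y, z in m, then the opening, from 0 (shut) to 1 (fully open). In form: [[[ax, ay, az, dx, dy, dz, jaw], ...]]. A call has 1 to 8 rows; each row is the pose to reach, as a shift and turn from the pose measured when the call began, along the tool's axes at that moment; what a row does not reach only later rows make up. A row lasts 1/8 s, in which the tool goes at most 62.5 mm and 10.7 degrees, less where a joint would pass 70% of its speed; a pose out of reach is approached as far as the arm can. A call with a gripper value outside its range is refused whole. The fingers move at their own pace and stop on an object; FORCE is the grip in N (left out, the last holds). Time passes only in rows, so rows that repeat a pose let the fingers close. It gives the time, the measured TCP pose, the force and the opening at its end, in the units of the state.
- r.sense(): the state, without advancing time (a new reading comes with each control period).
- r.get_image(name): name is "side" or "top" or "wrist"; returns a dict with "image" (400x640x3 uint8, red, green, blue), "range_z" (400x640 float32, m along the optical axis (not along the pixel's ray), 0 where there is no reading), "camera_matrix" (3x3 intrinsics, pixels), "D" ([k1, k2, p1, p2, k3] as OpenCV has them; the pictures are not rectified), "extrinsics" (4x4, takes a point from camera to world coordinates). Camera axes: x right, y down, z forward; pixel columns grow to the right and rows downward; lengths in m; the calibration is good to about 2 mm. A picture is of the moment at which its call begins.
- r.finish_job(): hands the job in, once; it reports no verdict.
The state is a dict: "time_s": time; "joint_positions": joint angles; "joint_velocities": joint speeds; "effort": joint torques, N m; "eef_pos": TCP position; "ee_rot": TCP orientation; "contact_force": force on the tool from outside, world axes, zero at the start; "wrist_torque": the same for the moment, N m; "gripper_width": finger opening in m.
Only numpy, scipy, OpenCV 4.12 (cv2) and the standard library are available. Lean on these libraries where they do the work, as an engineer would, in place of code of your own. Each camera call takes 0.05 s, during which the arm holds its last target. There are 200 camera calls.

TASK

One of the glass dishes on the warming plate was left with its lid ajar to dry the coverslip inside. Close it the clean way: raise the lid's high edge about a centimetre more so that its skirt comes clear of the dish's rim, while the opposite low edge stays down outside the dish below its rim, then draw the lid over the dish and lower it gently, without letting it fall, until it lies flat and centred, and let go. Feel your way and force nothing, for it is glass, and leave the other dishes and the bench things where they are.

Things in the scene. Friction and masses are not known exactly. Their poses are not given: they have to be found in the camera images.
- warm_plate: Warming plate fixed to the bench: black plate 215 (x) x 262 (y) mm, its flat top 26 mm above the bench, in a white housing with a 50 mm deep, 22 mm high control strip along its -x side. Origin: centre of the black plate, at bench height; z up. On it stand four low steel ring holders in two rows, about 95 mm apart in x and 124 mm in y, each with a glass dish; one dish is ajar.
- dish_holder: Fixed steel ring, 78 mm outside, 66 mm inside, 3.5 mm high, on the plate; holds the dish that is ajar. Origin: ring's centre on the plate; x points where the lid hangs over, z up. Its side springs grip the dish firmly, anywhere up to 4 mm off centre either way along x (0.5 mm along y). The dish is not tracked: clear glass, 57 mm outside, wall 2.5 mm, 26 mm high, standing on the plate.
- lid: Loose lid of the dish that is ajar: clear glass, 66 mm outside diameter, 14.5 mm high (top plate 2.5 mm), skirt 61 mm inside diameter, 12 mm deep inside; about 45 g, not stuck. Origin: centre of the circle of the skirt's lower edge; z out through its top; x down towards its low edge. Starts tilted 20 to 30 degrees. Can be pinched across its middle, along its y.
- lid_low (a point): Lower edge of the lid's skirt at its low side (lid's +x, 31.8 mm from its axis; away from the robot within about 50 degrees). The skirt hangs outside the dish here, 15 to 20 mm below its rim at the start. Closed, the skirt surrounds the dish with 2 mm of play all round, the top plate rests on the rim, and the whole lower edge is level, 14 mm above the plate's top.
- lid_high (a point): Lower edge of the lid's skirt at its high side (lid's -x, 31.8 mm from its axis); at the start 7 to 10 mm above the dish's rim (the rim is 26 mm above the plate's top). The dish's centre lies 4.5 to 13 mm from the lid's, in the direction of lid_high: how far is to be felt, by drawing the low skirt against the dish's outer wall.
- closed_dish0: One of three closed glass dishes (66 mm wide over the lid, 28.5 mm high) in the other holders, loose; bystander. Origin: centre of its underside.
- closed_dish1: One of three closed glass dishes (66 mm wide over the lid, 28.5 mm high) in the other holders, loose; bystander. Origin: centre of its underside.
- closed_dish2: One of three closed glass dishes (66 mm wide over the lid, 28.5 mm high) in the other holders, loose; bystander. Origin: centre of its underside.
- tube_rack: Yellow microtube rack, 85 x 125 x 31 mm, loose on the bench to the left (+y); bystander. Origin: centre of its underside.
- buffer_bottle: Glass bottle with a blue cap, 64 mm wide, 135 mm high, loose on the bench to the left; bystander. Origin: centre of its underside.
- tip_box: Pipette tip box with a clear lid, 90 x 126 x 67 mm, loose on the bench to the right (-y); bystander. Origin: centre of its underside.
- forceps: Steel forceps, 126 mm long, 8 mm high, lying on the bench to the right; bystander. Origin: its middle, on the bench.
- marker: Marker pen, 140 mm long, 16 mm thick, lying on the bench to the right; bystander. Origin: its middle, on the bench.
There are look-alikes about, which are no part of the job. What is shaped like the lid but black or pink is not meant.

How it is judged:
On the way, in this order (a step that is already met when the one before it is completed fails the run):
1. the lid's high edge is raised well clear of the dish's rim (the skirt's lower edge there more than 12.5 mm above the rim, itself 52 mm above the bench) while the low edge stays below the rim (z of lid_high in the frame of warm_plate above 0.0645 m and z of lid_low in the frame of warm_plate below 0.052 m), for 0.1 s.
2. the lid lies flat, fully down around the dish (angle between lid's own z axis and vertical below 0.06 rad and z of lid in the frame of warm_plate between 0.0375 and 0.0425 m), for 0.2 s.
At the end, for the whole second after the job is handed in: The lid lies at rest on its dish, released, its skirt all round the dish and so centred on it: level within 0.06 rad and fully down (the skirt's lower edge 37.5 to 42.5 mm above the bench, which it can be only over the dish); bystanders as they were (all of step 2 and linear speed of lid below 0.02 m/s); the robot touches nothing.
It fails at once if the lid is taken off: its low edge comes up above the dish's rim (z of lid_low in the frame of warm_plate above 0.053 m).
It fails at once if the lid is opened far wider than needed: its high edge more than 36 mm above the rim (z of lid_high in the frame of warm_plate above 0.088 m).
It fails at once if the lid is let fall or flipped (turning faster than 4 rad/s) (angular speed of lid above 4 rad/s).
It fails at once if the lid is forced against the dish with more than 15 N (contact force between lid and dish_holder above 15 N).
It fails at once if another dish or a bench thing is disturbed (distance of any of closed_dish0, closed_dish1, closed_dish2, tube_rack, buffer_bottle, tip_box, forceps, marker from where it was at the start of the episode above 0.01 m).
It also fails if it takes over 45 s, if anything falls off the work surface, if the arm or the gripper's body presses on something with over 40 N, if the wrist force passes 120 N, or if a joint passes its speed limit or range.

## Working session

There is one attempt and no reset: what is moved stays moved. The work goes in short steps, Python scripts to look and compute and a shell command to move; the robot and the scene stay as the last step left them, time stands still between calls to the robot, and variables do not carry over. Pictures are saved under pics/ and viewed, about 8 in all and at most 12, crops included, and the job is handed in when it is done.

```bash
mkdir -p pics; cat > h.py <<'E'
import numpy as np,cv2,pickle
from plant import r
def grab(n,tag):
    d=r.get_image(n); pickle.dump(d,open(f'pics/{tag}.pkl','wb')); cv2.imwrite(f'pics/{tag}.png',d['image'][:,:,::-1]); return d
def load(tag): return pickle.load(open(f'pics/{tag}.pkl','rb'))
def ray(d,u,v):
    p=cv2.undistortPoints(np.array([[[u,v]]],float),d['camera_matrix'],d['D'])[0,0]
    E=d['extrinsics']; return E[:3,3],E[:3,:3]@np.array([p[0],p[1],1])
def onz(d,u,v,z):
    o,k=ray(d,u,v); return o+k*(z-o[2])/k[2]
def onr(d,u,v):
    o,k=ray(d,u,v); return o+k*d['range_z'][int(v),int(u)]
def proj(d,P):
    E=np.linalg.inv(d['extrinsics']); R,_=cv2.Rodrigues(E[:3,:3])
    return cv2.projectPoints(np.array(P,float).reshape(-1,1,3),R,E[:3,3],d['camera_matrix'],d['D'])[0][:,0]
E
python3 - <<'E'
from h import *
a=grab('top','top0');b=grab('side','side0')
for d in(a,b): print(d['extrinsics'].round(3).tolist(),d['camera_matrix'].round(1).tolist())
print(r.sense())
E
```

```text
[[0.01, -0.996, 0.085, 0.423], [-0.999, -0.007, 0.033, -0.026], [-0.032, -0.085, -0.996, 1.122], [0.0, 0.0, 0.0, 1.0]] [[364.4, 0.0, 320.7], [0.0, 364.4, 200.2], [0.0, 0.0, 1.0]]
[[0.975, -0.145, 0.166, 0.327], [-0.22, -0.695, 0.684, -0.852], [0.016, -0.704, -0.71, 0.929], [0.0, 0.0, 0.0, 1.0]] [[384.6, 0.0, 319.3], [0.0, 384.6, 201.3], [0.0, 0.0, 1.0]]
{'time_s': 0.1, 'joint_positions': array([ 9.69914818e-01,  1.58969989e-01,  1.59807540e+00, -1.26501925e-05,
        1.38621690e+00, -2.10107321e-01]), 'joint_velocities': array([ 0.00015777, -0.00284235, -0.00267038, -0.0006997 , -0.00098905,
        0.00214747]), 'effort': array([ 5.88909952e-04, -3.86507678e+01, -3.22957385e+01,  7.04204966e-02,
        3.39903741e-02, -6.43425392e-05]), 'eef_pos': array([0.21868996, 0.53112004, 0.17674193]), 'ee_rot': array([-6.09799096e-01, -3.08118120e+00,  2.41717615e-03]), 'contact_force': array([-0.5902179 , -0.4431609 ,  0.26535299]), 'wrist_torque': array([ 0.01297843, -0.00689374,  0.07113413]), 'gripper_width': 0.09180616126856009}
```

View pics/top0.png

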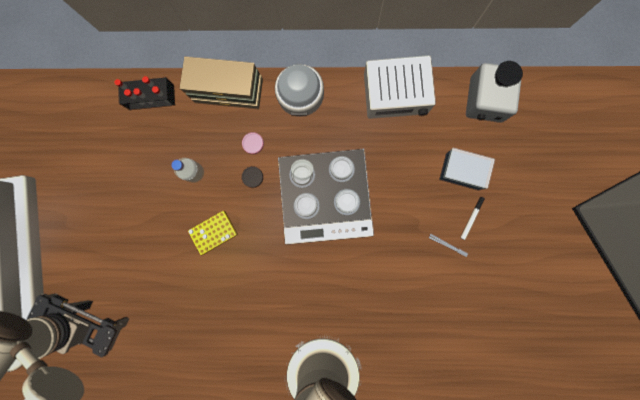

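View pics/side0.png

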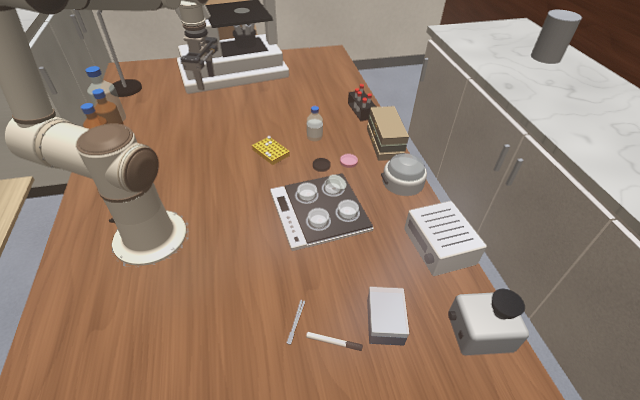

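The ajar dish is the far-left one: top view about (302,172), side view about (336,185). I'll enlarge both.

```bash
python3 - <<'E'
from h import *
a=load('top0');b=load('side0')
ca=cv2.resize(a['image'][145:250,270:380],None,fx=3.6,fy=3.6,interpolation=cv2.INTER_CUBIC)
cb=cv2.resize(b['image'][165:230,285:375],None,fx=4.4,fy=4.4,interpolation=cv2.INTER_CUBIC)
H=max(ca.shape[0],cb.shape[0]);o=np.zeros((H,ca.shape[1]+cb.shape[1],3),np.uint8)
o[:ca.shape[0],:ca.shape[1]]=ca;o[:cb.shape[0],ca.shape[1]:]=cb
cv2.imwrite('pics/c0.png',o[:,:,::-1]);print(o.shape)
for q in [(302,172),(342,168),(306,205),(347,202)]: print(q,onz(a,*q,.03).round(4),onr(a,*q).round(4))
for q in [(280,157),(363,149),(370,221),(284,228)]: print(onz(a,*q,.026).round(4),onr(a,*q).round(4))
E
```

```text
(378, 792, 3)
(302, 172) [0.6015 0.0679 0.03  ] [0.5956 0.0648 0.066 ]
(342, 168) [ 0.6143 -0.0533  0.03  ] [ 0.6098 -0.0526  0.0556]
(306, 205) [0.5012 0.0544 0.03  ] [0.4993 0.0524 0.0565]
(347, 202) [ 0.5111 -0.0688  0.03  ] [ 0.5089 -0.0677  0.0577]
[0.6482 0.1364 0.026 ] [0.6484 0.1365 0.025 ]
[ 0.6737 -0.1169  0.026 ] [ 0.6738 -0.117   0.0256]
[ 0.4549 -0.1378  0.026 ] [ 0.4551 -0.1385  0.0196]
[0.4316 0.1201 0.026 ] [0.4316 0.1207 0.0212]
```

View pics/c0.png

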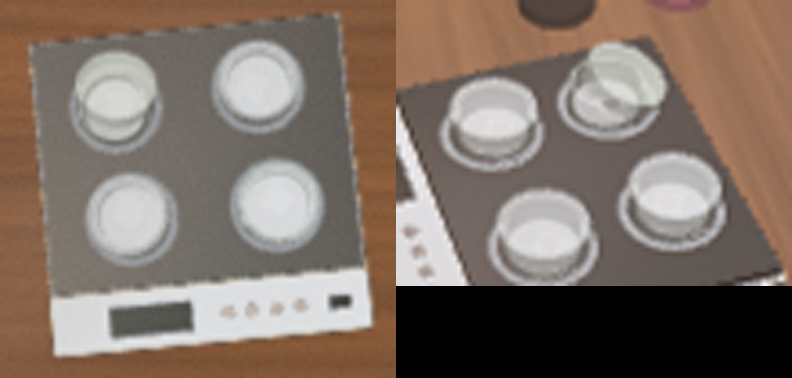

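The lid (crop ≈(115,85)) lies on the left rear dish, hanging over in roughly +x and slightly +y. The depth image reads the glass, so I'll fit the lid's plane.

```bash
cat >> h.py <<'E'
def cloud(d,c,rad=.05,zmin=.03):
    h,w=d['range_z'].shape; v,u=np.mgrid[:h,:w]
    p=cv2.undistortPoints(np.stack([u,v],-1).reshape(-1,1,2).astype(float),d['camera_matrix'],d['D'])[:,0]
    z=d['range_z'].reshape(-1); P=np.c_[p*z[:,None],z]; E=d['extrinsics']
    P=P@E[:3,:3].T+E[:3,3]
    m=(z>0)&(np.hypot(*(P[:,:2]-c).T)<rad)&(P[:,2]>zmin); return P[m],np.c_[u.ravel(),v.ravel()][m]
def plane(P,n=500,tol=.0015,tmin=0,tmax=90):
    g=np.random.default_rng(0);best=None
    for _ in range(n):
        a,b,c=P[g.choice(len(P),3,False)];k=np.cross(b-a,c-a)
        if np.linalg.norm(k)<1e-5: continue
        k/=np.linalg.norm(k); k*=np.sign(k[2])
        t=np.degrees(np.arccos(k[2]))
        if not tmin<t<tmax: continue
        m=abs((P-a)@k)<tol
        if best is None or m.sum()>best.sum(): best=m
    Q=P[best];c=Q.mean(0);k=np.linalg.svd(Q-c)[2][2];k*=np.sign(k[2]);return Q,c,k
E
python3 - <<'E'
from h import *
for t in('top0','side0'):
    d=load(t);P,uv=cloud(d,[.60,.068],.055,.05)
    Q,c,k=plane(P,tmin=12,tmax=40)
    print(t,len(P),len(Q),c.round(4),k.round(3),'tilt',np.degrees(np.arccos(k[2])),'az',np.degrees(np.arctan2(k[1],k[0])),Q.min(0).round(4),Q.max(0).round(4))
    i=np.argsort(P[:,0]); print(P[i][::max(1,len(P)//25)].round(4).tolist())
E
```

```text
top0 379 208 [0.6058 0.0679 0.0617] [ 0.399 -0.066  0.915] tilt 23.850705639029478 az -9.387080541950304 [0.5768 0.0355 0.0501] [0.6342 0.0983 0.0744]
[[0.5644, 0.0741, 0.0558], [0.5726, 0.0708, 0.0608], [0.5767, 0.0477, 0.0538], [0.5787, 0.0473, 0.0608], [0.5808, 0.0499, 0.0665], [0.583, 0.0671, 0.0709], [0.5861, 0.0584, 0.0702], [0.5883, 0.0903, 0.074], [0.5896, 0.0441, 0.0672], [0.5923, 0.0705, 0.0676], [0.5951, 0.0733, 0.0689], [0.5961, 0.0355, 0.0635], [0.5987, 0.0443, 0.0655], [0.6017, 0.0798, 0.0643], [0.6025, 0.0387, 0.0607], [0.6053, 0.0653, 0.0612], [0.608, 0.086, 0.0623], [0.6094, 0.0421, 0.0557], [0.612, 0.0657, 0.0573], [0.6147, 0.0746, 0.0584], [0.6161, 0.0514, 0.0513], [0.6186, 0.0602, 0.0537], [0.6214, 0.093, 0.0541], [0.6247, 0.0543, 0.0538], [0.628, 0.0784, 0.0517], [0.6312, 0.0576, 0.0509]]
side0 218 103 [0.6071 0.0643 0.0614] [ 0.39  -0.042  0.92 ] tilt 23.084600482056697 az -6.109543514961002 [0.5794 0.0315 0.0514] [0.632  0.0965 0.0728]
[[0.5668, 0.0611, 0.05], [0.5763, 0.0595, 0.0633], [0.5789, 0.0708, 0.0662], [0.5804, 0.0486, 0.0634], [0.5825, 0.0445, 0.0712], [0.5853, 0.0553, 0.0699], [0.5866, 0.0749, 0.0703], [0.5885, 0.0685, 0.071], [0.5909, 0.037, 0.0675], [0.5924, 0.0695, 0.0649], [0.5945, 0.0367, 0.0625], [0.5961, 0.0708, 0.0676], [0.598, 0.0363, 0.0577], [0.6003, 0.0734, 0.0646], [0.6019, 0.0383, 0.0597], [0.6042, 0.0323, 0.0511], [0.606, 0.054, 0.0582], [0.6075, 0.032, 0.0508], [0.6095, 0.0683, 0.0628], [0.6118, 0.0503, 0.0605], [0.6134, 0.0419, 0.0542], [0.6159, 0.038, 0.0527], [0.6173, 0.0708, 0.0593], [0.6206, 0.0694, 0.0554], [0.6229, 0.0382, 0.0512], [0.6251, 0.0465, 0.0524], [0.6273, 0.0682, 0.0552], [0.632, 0.085, 0.0532]]
```

```bash
cat >> h.py <<'E'
from scipy.spatial.transform import Rotation as Ro
def lidR(az,tilt,flip=True):
    """tool R for lid low-side azimuth az, tilt (deg): tool z=-n, tool y = +-lid y"""
    a,t=np.radians([az,tilt]); x=np.array([np.cos(a)*np.cos(t),np.sin(a)*np.cos(t),-np.sin(t)])
    n=np.array([np.cos(a)*np.sin(t),np.sin(a)*np.sin(t),np.cos(t)]); y=np.cross(n,x)
    return np.c_[-x,y,-n],n   # tool x=-lid x, y=lid y, z=-n
def delta(R,p,s=None):
    s=s or r.sense(); T=Ro.from_rotvec(s['ee_rot']).as_matrix()
    return Ro.from_matrix(T.T@R).as_rotvec().round(4).tolist(),(T.T@(np.array(p)-s['eef_pos'])).round(4).tolist()
def lid_from_tool(s,off):
    """off: lid origin along tool z from TCP is -off*... (TCP = origin - off*n)"""
    T=Ro.from_rotvec(s['ee_rot']).as_matrix(); return s['eef_pos']-off*T[:,2]
E
python3 - <<'E'
from h import *
R,n=lidR(-8,23.5); p=np.array([.6,.067,.048])+.13*n; print(p,delta(R,p))
E
```

```text
[0.6513329  0.05978563 0.16721781] ([0.0499, 0.4074, -0.2479], [-0.5796, -0.271, 0.0098])
```

```bash
python3 -m handwheel '[[[0,0,0,-0.058,-0.027,0,1],[0,0,0,-0.116,-0.054,0,1],[0,0.1,-0.06,-0.17,-0.08,0,1],[0.01,0.2,-0.12,-0.22,-0.105,0,1],[0.03,0.3,-0.18,-0.275,-0.13,0,1],[0.05,0.4,-0.24,-0.33,-0.155,0.002,1],[0.05,0.407,-0.248,-0.385,-0.18,0.005,1],[0.05,0.407,-0.248,-0.44,-0.205,0.008,1]]]' 10
python3 -c "
from h import *
R,n=lidR(-8,23.5); p=np.array([.6,.067,.048])+.13*n; print(p,delta(R,p))"
```

```text
time_s: 1.1
eef_pos: [0.5485, 0.1721, 0.1678]
ee_rot: [-0.191, -2.724, -0.04]
contact_force: [0.0, 0.3, -0.5]
gripper_width: 0.0918
[0.6513329  0.05978563 0.16721781] ([0.0, -0.0013, -0.0006], [-0.108, -0.0969, -0.0465])
```

```bash
python3 -m handwheel '[[[0,0,0,-0.037,-0.033,-0.016,1],[0,0,0,-0.074,-0.066,-0.032,1],[0,0,0,-0.108,-0.097,-0.0465,1],[0,0,0,-0.108,-0.097,-0.0465,1]]]'
python3 -c "
from h import *
R,n=lidR(-8,23.5); p=np.array([.6,.067,.048])+.13*n; print(p,delta(R,p))
d=grab('wrist','w1'); print(d['extrinsics'].round(3).tolist())
P,uv=cloud(d,[.60,.068],.055,.045); print(len(P))
Q,c,k=plane(P,tmin=12,tmax=40,tol=.001)
print(len(Q),c.round(4),k.round(3),'tilt',np.degrees(np.arccos(k[2])),'az',np.degrees(np.arctan2(k[1],k[0])),Q.min(0).round(4),Q.max(0).round(4))
d=grab('side','s1')
"
```

```text
time_s: 1.6
eef_pos: [0.6522, 0.0566, 0.1649]
ee_rot: [-0.197, -2.722, -0.04]
contact_force: [-0.7, -0.1, 0.5]
gripper_width: 0.0918
[0.6513329  0.05978563 0.16721781] ([0.001, -0.0032, -0.0047], [0.0021, 0.0031, -0.0016])
[[0.144, 0.98, -0.134, 0.665], [0.99, -0.143, 0.018, 0.056], [-0.001, -0.135, -0.991, 0.386], [0.0, 0.0, 0.0, 1.0]]
2541
1908 [0.6107 0.0664 0.0604] [ 0.409 -0.077  0.909] tilt 24.592540765949455 az -10.65032208335094 [0.5817 0.0337 0.0458] [0.6409 0.0989 0.0743]
```

View pics/w1.png

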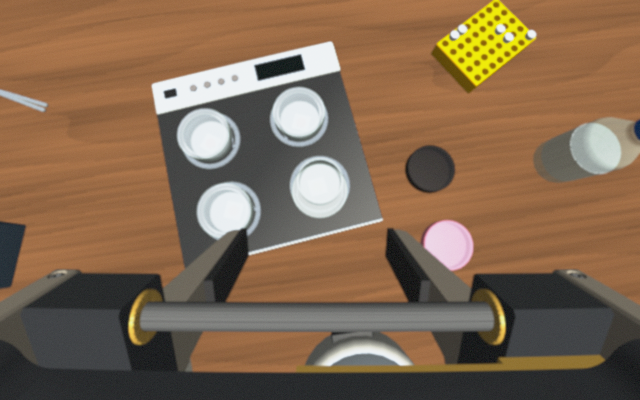

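The ajar lid is at (320,187) in the wrist view, between the fingers' projected approach. It fits at about (.608,.066,.061), tilt 24°, az −9°.

```bash
python3 -c "
from h import *
s=r.sense(); print(s['eef_pos'],s['joint_positions'])
R,n=lidR(-9,24); o=np.array([.6022,.0669,.0478])
for k in(.05,-.005): print(k,delta(R,o+k*n))
"
```

```text
[0.65091373 0.05979704 0.16636607] [-0.1016953   0.77594706  0.85350264  0.016832    1.92496693 -1.52936935]
0.05 ([-0.0065, 0.0057, 0.0151], [-0.0028, -0.0001, 0.0784])
-0.005 ([-0.0065, 0.0057, 0.0151], [-0.0025, 0.0002, 0.1334])
```

```bash
python3 -m handwheel '[[[-0.006,0.006,0.015,-0.003,0,0.04,1],[-0.006,0.006,0.015,-0.003,0,0.078,1],[-0.006,0.006,0.015,-0.003,0,0.1,1],[-0.006,0.006,0.015,-0.003,0,0.1,1]]]'
python3 -c "
from h import *
grab('wrist','w2')
R,n=lidR(-9,24); o=np.array([.6022,.0669,.0478])
s=r.sense();print(s['eef_pos'],s['contact_force']);print(delta(R,o-.005*n))
d=load('w2');P,uv=cloud(d,[.60,.068],.055,.045);Q,c,k=plane(P,tmin=12,tmax=40,tol=.001)
print(len(Q),c.round(4),k.round(3),Q.min(0).round(4),Q.max(0).round(4))
print(proj(d,[[.608,.066,.061]]))
cv2.imwrite('pics/w2.png',cv2.resize(d['image'][100:380,160:520],None,fx=2,fy=2)[:,:,::-1])
"
```

```text
time_s: 2.2
eef_pos: [0.6113, 0.0668, 0.0725]
ee_rot: [-0.21, -2.711, -0.045]
contact_force: [-0.5, -0.1, 0.2]
gripper_width: 0.0921
[0.61298717 0.06636643 0.07397981] [ 0.64458023 -0.70143879  0.80334334]
([-0.001, -0.0012, 0.0017], [-0.0009, -0.0011, 0.0333])
3945 [0.646  0.0612 0.2116] [-0.449  0.069  0.891] [0.6383 0.0285 0.2089] [0.6527 0.0941 0.214 ]
[[313.85949778 219.27210272]]
```

View pics/w2.png

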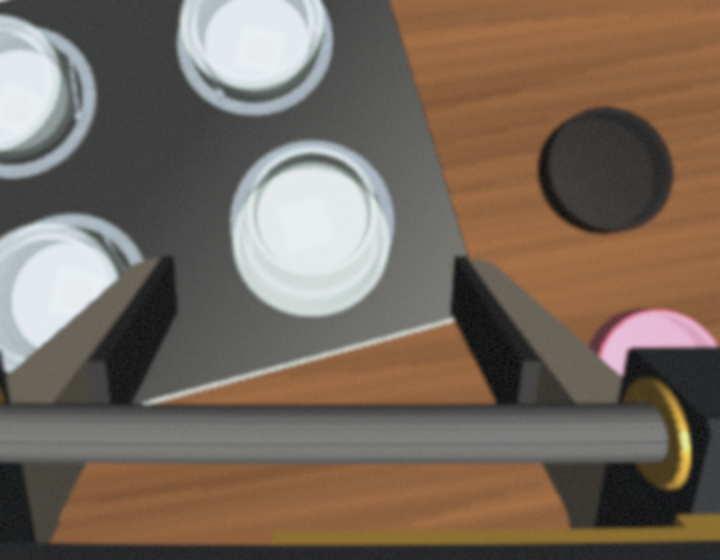

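The picture shows the lid at (312,230), the dish rim circle inside it at about (310,212), and the fingertips at 175 and 455, so the grasp is centred to about 1 mm. Descending.

```bash
python3 -m handwheel '[[[0,0,0.002,-0.001,-0.001,0.012,1],[0,0,0.002,-0.001,-0.001,0.024,1],[0,0,0.002,-0.001,-0.001,0.0335,1],[0,0,0.002,-0.001,-0.001,0.0335,1],[0,0,0.002,-0.001,-0.001,0.0335,0.85],[0,0,0.002,-0.001,-0.001,0.0335,0.8]]]' 4
python3 -c "
from h import *
R,n=lidR(-9,24); o=np.array([.6022,.0669,.0478])
s=r.sense();print(s['eef_pos'],s['contact_force'],s['wrist_torque'],s['gripper_width']);print(delta(R,o-.005*n))
"
```

```text
time_s: 3.0
eef_pos: [0.6007, 0.0672, 0.0434]
ee_rot: [-0.214, -2.715, -0.044]
contact_force: [0.7, -0.2, -0.0]
gripper_width: 0.0746
[0.60074254 0.06723109 0.0434272 ] [ 0.74527786 -0.22323993 -0.00144812] [ 0.03652436 -0.18254323 -0.03438792] 0.07463698813936266
([-0.0009, -0.0002, -0.0004], [0.0004, -0.0001, 0.0004])
```

Now close slowly, watching the side force.

```bash

python3 -m handwheel '[[[0,0,0,0,0,0,0.77],[0,0,0,0,0,0,0.77]]]' 4
python3 -m handwheel '[[[0,0,0,0,0,0,0.74],[0,0,0,0,0,0,0.74]]]' 4
python3 -m handwheel '[[[0,0,0,0,0,0,0.72],[0,0,0,0,0,0,0.70],[0,0,0,0,0,0,0.68]]]' 4
```

```text
time_s: 3.25
eef_pos: [0.601, 0.0672, 0.0437]
ee_rot: [-0.214, -2.716, -0.044]
contact_force: [-0.5, -0.3, -0.6]
gripper_width: 0.0708
time_s: 3.5
eef_pos: [0.601, 0.0672, 0.0437]
ee_rot: [-0.214, -2.716, -0.044]
contact_force: [-0.2, 0.3, 0.1]
gripper_width: 0.0681
time_s: 3.88
eef_pos: [0.601, 0.0672, 0.0437]
ee_rot: [-0.214, -2.715, -0.044]
contact_force: [0.1, 0.4, -0.9]
gripper_width: 0.0627
```

Width is 62.7 mm, below the 66 mm lid diameter, which is unexpected. I'll look before closing further.

```bash
python3 -c "
from h import *
s=r.sense();print(s['contact_force'],s['wrist_torque'],s['gripper_width'])
d=grab('wrist','w3');e=grab('side','s3')
A=cv2.resize(d['image'][160:340,220:420],None,fx=2,fy=2)
B=cv2.resize(e['image'][140:230,280:380],None,fx=4,fy=4)
cv2.imwrite('pics/c3.png',np.hstack([A,B])[:,:,::-1])
"
```

```text
[ 0.0998206   0.40746599 -0.94230083] [-0.09150965 -0.24126701  0.02701041] 0.06266131780226224
```

View pics/c3.png

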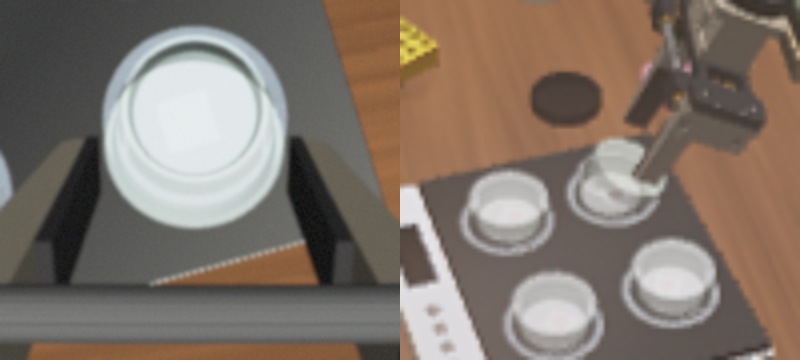

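The wrist view suggests the fingertips, at (100,140) and (287,140), are nearer the camera than the lid, so they are higher than assumed. Checking with depth.

```bash
python3 -c "
from h import *
d=load('w3');s=r.sense();T=Ro.from_rotvec(s['ee_rot']).as_matrix()
def show(cx,cy):
    u=220+cx/2;v=160+cy/2;P=onr(d,u,v);print((cx,cy),'world',P.round(4),'tool',(T.T@(P-s['eef_pos'])).round(4))
for q in [(85,150),(92,150),(96,142),(98,170),(90,190),(80,220),(292,150),(300,150),(292,170),(300,200),(192,60),(192,130),(192,190),(192,220),(115,150),(275,150)]: show(*q)
d=load('s3')
P,uv=cloud(d,[.6,.066],.08,.03);L=(P-s['eef_pos'])@T
m=(abs(L[:,1])>.025)&(L[:,2]>-.05);i=np.argsort(-L[m,2])
for k in i[:20]: print(uv[m][k],L[m][k].round(4))
"
```

```text
(85, 150) world [0.6069 0.0339 0.0941] tool [ 0.0104 -0.032  -0.0505]
(92, 150) world [0.6071 0.0356 0.0915] tool [ 0.0094 -0.0303 -0.0481]
(96, 142) world [0.6044 0.0359 0.0844] tool [ 0.009  -0.0304 -0.0405]
(98, 170) world [0.6133 0.0344 0.0785] tool [-0.0017 -0.0305 -0.0388]
(90, 190) world [0.619  0.0337 0.0932] tool [-0.001  -0.0303 -0.0545]
(80, 220) world [0.6264 0.0322 0.1058] tool [-0.0027 -0.0306 -0.0692]
(292, 150) world [0.6168 0.0973 0.0874] tool [ 0.0078  0.0322 -0.0444]
(300, 150) world [0.6171 0.099  0.0915] tool [ 0.0094  0.034  -0.0482]
(292, 170) world [0.623  0.0964 0.0864] tool [ 0.0017  0.0322 -0.046 ]
(300, 200) world [0.6313 0.095  0.0988] tool [-0.001   0.0322 -0.0608]
(192, 60) world [0.5802 0.071  0.0701] tool [ 0.03    0.0005 -0.0155]
(192, 130) world [0.6044 0.0672 0.0635] tool [ 0.005   0.0005 -0.0194]
(192, 190) world [0.6259 0.0638 0.054 ] tool [-0.0188  0.0005 -0.0196]
(192, 220) world [0.6373 0.062  0.0484] tool [-0.0315  0.0005 -0.0192]
(115, 150) world [0.607  0.0382 0.0594] tool [-0.0032 -0.0277 -0.0186]
(275, 150) world [0.6161 0.096  0.0603] tool [-0.0028  0.0308 -0.0194]
[316 198] [ 0.0539 -0.0471  0.0387]
[317 195] [ 0.0504 -0.0337  0.0364]
[318 196] [ 0.0478 -0.0389  0.0349]
[318 194] [ 0.0472 -0.0293  0.0347]
[321 178] [0.0328 0.051  0.0288]
[316 195] [ 0.059  -0.0455  0.0273]
[316 194] [ 0.0593 -0.042   0.0262]
[325 179] [0.0201 0.0458 0.0238]
[326 194] [ 0.0234 -0.032   0.0226]
[326 193] [ 0.0235 -0.0281  0.0217]
[316 193] [ 0.0615 -0.0427  0.0214]
[315 189] [ 0.0643 -0.0252  0.0208]
[314 191] [ 0.0688 -0.0368  0.0205]
[328 193] [ 0.0166 -0.0268  0.0203]
[329 193] [ 0.0128 -0.0254  0.0203]
[313 189] [ 0.0723 -0.0293  0.0198]
[328 195] [ 0.0183 -0.0383  0.019 ]
[331 200] [ 0.0092 -0.0589  0.0187]
[331 198] [ 0.0083 -0.0492  0.0187]
[314 190] [ 0.0695 -0.0342  0.0187]
```

```bash
python3 -c "
from h import *
s=r.sense();T=Ro.from_rotvec(s['ee_rot']).as_matrix()
for t in('w3','s3'):
    P,uv=cloud(load(t),[.61,.066],.1,.03);L=(P-s['eef_pos'])@T
    m=(abs(L[:,0])<.013)&(abs(L[:,1])>.026)&(abs(L[:,1])<.055)
    for sg in(-1,1):
        q=L[m&(np.sign(L[:,1])==sg)]
        h,e=np.histogram(q[:,2],np.arange(-.08,.03,.004)); print(t,sg,list(zip((e*1000).round().astype(int).tolist(),h.tolist())))
"
```

```text
w3 -1 [(-80, 166), (-76, 157), (-72, 130), (-68, 131), (-64, 108), (-60, 109), (-56, 94), (-52, 87), (-48, 76), (-44, 81), (-40, 44), (-36, 0), (-32, 0), (-28, 0), (-24, 8), (-20, 220), (-16, 0), (-12, 0), (-8, 0), (-4, 0), (0, 0), (4, 0), (8, 0), (12, 9), (16, 20), (20, 4), (24, 0)]
w3 1 [(-80, 171), (-76, 144), (-72, 139), (-68, 126), (-64, 115), (-60, 104), (-56, 96), (-52, 92), (-48, 78), (-44, 75), (-40, 44), (-36, 0), (-32, 0), (-28, 0), (-24, 62), (-20, 244), (-16, 0), (-12, 0), (-8, 1), (-4, 0), (0, 0), (4, 0), (8, 1), (12, 9), (16, 13), (20, 4), (24, 0)]
s3 -1 [(-80, 7), (-76, 9), (-72, 8), (-68, 7), (-64, 7), (-60, 7), (-56, 7), (-52, 7), (-48, 7), (-44, 4), (-40, 3), (-36, 0), (-32, 0), (-28, 0), (-24, 0), (-20, 10), (-16, 10), (-12, 7), (-8, 7), (-4, 2), (0, 4), (4, 6), (8, 8), (12, 7), (16, 4), (20, 0), (24, 0)]
s3 1 [(-80, 5), (-76, 5), (-72, 9), (-68, 7), (-64, 8), (-60, 7), (-56, 7), (-52, 5), (-48, 9), (-44, 5), (-40, 7), (-36, 0), (-32, 0), (-28, 0), (-24, 0), (-20, 6), (-16, 0), (-12, 0), (-8, 0), (-4, 0), (0, 0), (4, 0), (8, 0), (12, 0), (16, 0), (20, 0), (24, 0)]
```

```bash
python3 -c "
from h import *
T,n=lidR(-9,24);p=np.array([.6130,.0664,.0740])
P,uv=cloud(load('w2'),p[:2],.1,.03);L=(P-p)@T
m=(abs(L[:,0])<.013)&(abs(L[:,1])>.035)&(abs(L[:,1])<.075)
for sg in(-1,1):
    q=L[m&(np.sign(L[:,1])==sg)]; h,e=np.histogram(q[:,2],np.arange(-.08,.03,.003)); print(sg,list(zip((e*1000).round().astype(int).tolist(),h.tolist())))
"
```

```text
-1 [(-80, 156), (-77, 136), (-74, 129), (-71, 114), (-68, 119), (-65, 119), (-62, 96), (-59, 96), (-56, 92), (-53, 85), (-50, 76), (-47, 73), (-44, 71), (-41, 67), (-38, 57), (-35, 1), (-32, 0), (-29, 0), (-26, 0), (-23, 0), (-20, 0), (-17, 0), (-14, 0), (-11, 0), (-8, 0), (-5, 0), (-2, 0), (1, 0), (4, 0), (7, 0), (10, 0), (13, 0), (16, 0), (19, 0), (22, 0), (25, 0)]
1 [(-80, 149), (-77, 146), (-74, 127), (-71, 121), (-68, 113), (-65, 119), (-62, 96), (-59, 99), (-56, 87), (-53, 81), (-50, 82), (-47, 80), (-44, 70), (-41, 61), (-38, 59), (-35, 3), (-32, 0), (-29, 0), (-26, 0), (-23, 0), (-20, 0), (-17, 0), (-14, 0), (-11, 0), (-8, 0), (-5, 0), (-2, 0), (1, 0), (4, 0), (7, 0), (10, 0), (13, 0), (16, 0), (19, 0), (22, 0), (25, 0)]
```

Both cameras agree that the real fingertips lie about 36 mm behind the reported TCP. I'll open, go 36 mm further along the tool and close again.

```bash

python3 -m handwheel '[[[0,0,0,0,0,0,0.95],[0,0,0,0,0,0,0.95],[0,0,0,0,0,0,0.95],[0,0,0,0,0,0.012,0.95],[0,0,0,0,0,0.024,0.95],[0,0,0,0,0,0.036,0.95],[0,0,0,0,0,0.036,0.95]]]' 4
python3 -m handwheel '[[[0,0,0,0,0,0,0.85],[0,0,0,0,0,0,0.8],[0,0,0,0,0,0,0.77],[0,0,0,0,0,0,0.75]]]' 4
```

```text
time_s: 4.85
eef_pos: [0.5848, 0.0697, 0.0093]
ee_rot: [-0.214, -2.712, -0.044]
contact_force: [-0.4, 0.2, -0.8]
gripper_width: 0.0875
time_s: 5.35
eef_pos: [0.5851, 0.0697, 0.0095]
ee_rot: [-0.214, -2.713, -0.044]
contact_force: [-0.8, -0.0, -0.3]
gripper_width: 0.0688
```

```bash

python3 -m handwheel '[[[0,0,0,0,0,0,0.73],[0,0,0,0,0,0,0.72]]]' 4
python3 -m handwheel '[[[0,0,0,0,0,0,0.70],[0,0,0,0,0,0,0.69],[0,0,0,0,0,0,0.69]]]' 4
python3 -c "
from h import *
d=grab('wrist','w4');s=r.sense();T=Ro.from_rotvec(s['ee_rot']).as_matrix();print(s['contact_force'],s['wrist_torque'],s['eef_pos'])
P,uv=cloud(d,[.605,.066],.05,.04);L=(P-s['eef_pos'])@T
m=(abs(L[:,1])<.028)&(abs(L[:,2]+.055)<.02);Q,c,k=plane(L[m]*[1,-1,-1],tol=.0012);print(len(Q),c,k,Q.min(0),Q.max(0))
"
```

```text
time_s: 5.6
eef_pos: [0.5852, 0.0696, 0.0096]
ee_rot: [-0.214, -2.713, -0.044]
contact_force: [-0.2, -0.6, 0.1]
gripper_width: 0.0664
time_s: 5.98
eef_pos: [0.5852, 0.0697, 0.0096]
ee_rot: [-0.214, -2.713, -0.044]
contact_force: [-0.1, 1.0, 0.1]
gripper_width: 0.0663
[-0.33679458 -0.14415969  0.37444085] [-0.06818589 -0.24790999 -0.0088739 ] [0.58517541 0.06965178 0.00956094]
7395 [-0.00060552 -0.00036875  0.05686271] [-0.00299975  0.01377015  0.99990069] [-0.03263004 -0.02795923  0.05518742] [0.03021209 0.02799855 0.05843215]
```

Gripped at 66.3 mm, with the lid square in the tool: its top is 56.9 mm behind the reported TCP. Next, firm the grip, tilt up 6° about the low edge and lift about 6 mm.

```bash
cat >> h.py <<'E'
LO=np.array([-.001,0,-.0424]) # lid origin in tool
def lid(s,X=np.zeros(3)):
    T=Ro.from_rotvec(s['ee_rot']).as_matrix();f=lambda q:(s['eef_pos']+T@(LO+q)).round(4)
    n=-T[:,2];return dict(low=f(np.array([-.0318,0,0])),high=f(np.array([.0318,0,0])),o=f(np.zeros(3)),tilt=np.degrees(np.arccos(n[2])).round(2),az=np.degrees(np.arctan2(-T[1,0],-T[0,0])).round(1))
def plan(s,low,tilt,az):
    """tool delta to put lid low-inner... lid_low at world 'low' with tilt/az"""
    R,n=lidR(az,tilt); return delta(R,np.array(low)-R@(LO+np.array([-.0318,0,0])),s)
E
python3 -m handwheel '[[[0,0,0,0,0,0,0.6],[0,0,0,0,0,0,0.6]]]' 12
python3 -c "
from h import *
s=r.sense();l=lid(s);print(l,s['contact_force']);lo=l['low']
for dz,t in((.001,26),(.002,28),(.004,30),(.0065,30)): print(plan(s,lo+[0,0,dz],t,l['az']))
"
```

```text
time_s: 6.28
eef_pos: [0.5852, 0.0697, 0.0096]
ee_rot: [-0.214, -2.713, -0.044]
contact_force: [0.1, 0.8, 0.4]
gripper_width: 0.0658
{'low': array([0.6319, 0.0623, 0.0348]), 'high': array([0.5746, 0.0714, 0.0608]), 'o': array([0.6032, 0.0668, 0.0478]), 'tilt': np.float64(24.13), 'az': np.float64(-9.0)} [0.06050188 0.76675221 0.35135009]
([-0.001, 0.0326, -0.0004], [0.0017, 0.0, -0.002])
([-0.001, 0.0675, -0.0004], [0.0036, 0.0, -0.0041])
([-0.001, 0.1025, -0.0004], [0.0058, 0.0, -0.0072])
([-0.001, 0.1025, -0.0004], [0.0068, 0.0, -0.0095])
```

```bash

python3 -m handwheel '[[[0,0.016,0,0.0008,0,-0.001,0.6],[0,0.033,0,0.0017,0,-0.002,0.6],[0,0.05,0,0.0027,0,-0.003,0.6],[0,0.068,0,0.0036,0,-0.0041,0.6]]]'
python3 -c "
from h import *
s=r.sense();l=lid(s);print(l,s['contact_force'],s['wrist_torque']);lo=l['low']
for z,t in((.0385,30),(.0415,30)): print(plan(s,[*lo[:2],z],t,l['az']))
"
```

```text
time_s: 6.78
eef_pos: [0.5836, 0.0699, 0.0148]
ee_rot: [-0.208, -2.644, -0.051]
contact_force: [0.1, -0.2, 0.1]
gripper_width: 0.0659
{'low': array([0.6319, 0.0622, 0.0367]), 'high': array([0.5765, 0.0711, 0.0667]), 'o': array([0.6042, 0.0667, 0.0517]), 'tilt': np.float64(28.1), 'az': np.float64(-9.0)} [ 0.11100468 -0.2466729   0.11552798] [ 0.01621994 -0.26738467 -0.00093605]
([-0.0009, 0.0332, -0.0005], [0.0022, -0.0, -0.0027])
([-0.0009, 0.0332, -0.0005], [0.0036, -0.0, -0.0053])
```

```bash

python3 -m handwheel '[[[0,0.016,0,0.0011,0,-0.0014,0.6],[0,0.033,0,0.0022,0,-0.0027,0.6],[0,0.033,0,0.0029,0,-0.004,0.6],[0,0.033,0,0.0036,0,-0.0053,0.6],[0,0.033,0,0.0036,0,-0.0053,0.6]]]'
cat > chk.py <<'E'
from h import *
import sys
d=grab('wrist',sys.argv[1]);s=r.sense();T=Ro.from_rotvec(s['ee_rot']).as_matrix();print(lid(s),s['contact_force'].round(2),s['wrist_torque'].round(2))
P,uv=cloud(d,lid(s)['o'][:2],.05,.04);L=(P-s['eef_pos'])@T
m=(abs(L[:,1])<.028)&(abs(L[:,2]+.057)<.006);Q,c,k=plane(L[m]*[1,-1,-1],tol=.001);print(len(Q),c.round(4),k.round(3),Q.min(0).round(4),Q.max(0).round(4))
E
python3 chk.py w5
```

```text
time_s: 7.4
eef_pos: [0.583, 0.07, 0.0215]
ee_rot: [-0.206, -2.612, -0.054]
contact_force: [-0.9, -0.1, -0.4]
gripper_width: 0.0657
{'low': array([0.6319, 0.0623, 0.0417]), 'high': array([0.5775, 0.071 , 0.0735]), 'o': array([0.6047, 0.0666, 0.0576]), 'tilt': np.float64(29.97), 'az': np.float64(-9.0)} [ 0.19 -0.1  -0.22] [-0.06 -0.26 -0.05]
7012 [-0.0007 -0.0003  0.057 ] [-0.005  0.014  1.   ] [-0.0325 -0.028   0.0556] [0.0298 0.028  0.0585]
```

The lid follows the tool without slipping, and the high edge is about 73 mm and the low about 42 mm above the bench. Now draw towards the dish, feeling for contact.

```bash

python3 -m handwheel '[[[0,0,0,0.0009,0,0.0005,0.6],[0,0,0,0.0017,0,0.001,0.6],[0,0,0,0.0026,0,0.0015,0.6]]]'
python3 -m handwheel '[[[0,0,0,0.0009,0,0.0005,0.6],[0,0,0,0.0013,0,0.0008,0.6]]]'
python3 -m handwheel '[[[0,0,0,0.0009,0,0.0005,0.6],[0,0,0,0.0009,0,0.0005,0.6]]]'
python3 -c "
from h import *
s=r.sense();print(lid(s),s['contact_force'],s['wrist_torque'])"
```

```text
time_s: 7.82
eef_pos: [0.5799, 0.0705, 0.0213]
ee_rot: [-0.206, -2.611, -0.054]
contact_force: [-0.7, -0.1, -0.7]
gripper_width: 0.0663
time_s: 8.07
eef_pos: [0.5783, 0.0708, 0.0213]
ee_rot: [-0.206, -2.611, -0.054]
contact_force: [-0.8, -0.7, -0.1]
gripper_width: 0.0658
time_s: 8.32
eef_pos: [0.5772, 0.071, 0.0213]
ee_rot: [-0.206, -2.611, -0.054]
contact_force: [-0.6, 0.4, -0.3]
gripper_width: 0.066
{'low': array([0.6262, 0.0632, 0.0417]), 'high': array([0.5718, 0.0719, 0.0735]), 'o': array([0.599 , 0.0675, 0.0576]), 'tilt': np.float64(29.98), 'az': np.float64(-9.0)} [-0.55365673  0.37785622 -0.27789773] [ 0.00178132 -0.27151155  0.0524462 ]
```

```bash

for i in 1 2 3; do python3 -m handwheel '[[[0,0,0,0.0006,0,0.00035,0.6],[0,0,0,0.0006,0,0.00035,0.6]]]' | egrep 'eef_pos|contact'; python3 -c "
from h import *
s=r.sense();print(s['wrist_torque'])"; done
```

```text
eef_pos: [0.5765, 0.0711, 0.0213]
contact_force: [-0.0, -0.1, -0.8]
[-0.04372934 -0.28346861  0.03014723]
eef_pos: [0.5757, 0.0712, 0.0213]
contact_force: [0.3, -0.3, -0.8]
[-0.08986355 -0.25597337 -0.0114684 ]
eef_pos: [0.575, 0.0713, 0.0213]
contact_force: [-0.4, -0.2, 0.1]
[-0.02688493 -0.30526824 -0.0073022 ]
```

```bash

for i in 1 2 3; do python3 -m handwheel '[[[0,0,0,0.0005,0,0.0003,0.6],[0,0,0,0.0005,0,0.0003,0.6]]]' | egrep 'eef_pos|contact'; python3 -c "
from h import *
s=r.sense();print(s['wrist_torque'])"; done
```

```text
eef_pos: [0.5744, 0.0714, 0.0213]
contact_force: [-0.8, -0.5, -0.3]
[ 0.01773583 -0.26356482  0.05256119]
eef_pos: [0.5738, 0.0715, 0.0213]
contact_force: [-0.8, -0.2, -0.2]
[-0.0180309  -0.24977876  0.01002518]
eef_pos: [0.5733, 0.0716, 0.0213]
contact_force: [0.3, 0.7, -1.2]
[-0.03250197 -0.41729083 -0.02641629]
```

```bash

for i in 1 2 3; do python3 -m handwheel '[[[0,0,0,0.0003,0,0.0002,0.6],[0,0,0,0.0003,0,0.0002,0.6]]]' | egrep 'eef_pos|contact'; python3 -c "
from h import *
s=r.sense();print(s['wrist_torque'])"; done
```

```text
eef_pos: [0.5731, 0.0716, 0.0212]
contact_force: [1.3, 0.7, -1.5]
[-0.03459063 -0.51147971 -0.01263931]
eef_pos: [0.5731, 0.0716, 0.0212]
contact_force: [1.6, -0.4, -1.1]
[-0.07846105 -0.6616585   0.00436281]
eef_pos: [0.573, 0.0716, 0.0211]
contact_force: [3.3, -0.7, -2.6]
[-0.05518584 -0.81870253 -0.02571558]
```

Contact is felt at reported eef x ≈ .5733, with Fx +3.3 N. That puts the dish centre at about (.593,.068). I'll back off 0.7 mm and cross-check the dish centre by image while working out the lowering.

```bash

python3 -m handwheel '[[[0,0,0,-0.0006,0,-0.00035,0.6],[0,0,0,-0.0006,0,-0.00035,0.6]]]'
python3 -c "
from h import *
print('w2 rim',onz(load('w2'),315,206,.052))
s=r.sense();l=lid(s);print(l,s['contact_force'],s['wrist_torque'])
h=np.array([np.cos(np.radians(l['az'])),np.sin(np.radians(l['az'])),0])
"
python3 chk.py w6
```

```text
time_s: 10.82
eef_pos: [0.5733, 0.0716, 0.0212]
ee_rot: [-0.206, -2.612, -0.054]
contact_force: [0.9, 0.5, -0.2]
gripper_width: 0.0663
w2 rim [0.59597604 0.06877654 0.052     ]
{'low': array([0.6223, 0.0638, 0.0416]), 'high': array([0.5678, 0.0725, 0.0733]), 'o': array([0.595 , 0.0682, 0.0574]), 'tilt': np.float64(29.92), 'az': np.float64(-9.0)} [ 0.85635028  0.52086299 -0.2292012 ] [-0.02427983 -0.40276751  0.01367012]
{'low': array([0.6223, 0.0639, 0.0416]), 'high': array([0.5678, 0.0725, 0.0733]), 'o': array([0.595 , 0.0682, 0.0574]), 'tilt': np.float64(29.91), 'az': np.float64(-9.0)} [ 0.4   0.7  -0.47] [ 0.01 -0.36 -0.04]
7067 [-0.0006 -0.0004  0.0568] [-0.002  0.013  1.   ] [-0.0326 -0.028   0.0555] [0.03   0.028  0.0581]
```

```bash
python3 -c "
from h import *
cv2.imwrite('pics/w6c.png',cv2.resize(load('w6')['image'][140:300,220:420],None,fx=4,fy=3.75,interpolation=cv2.INTER_CUBIC)[:,:,::-1])"
```

```text
(no output)
```

View pics/w6c.png

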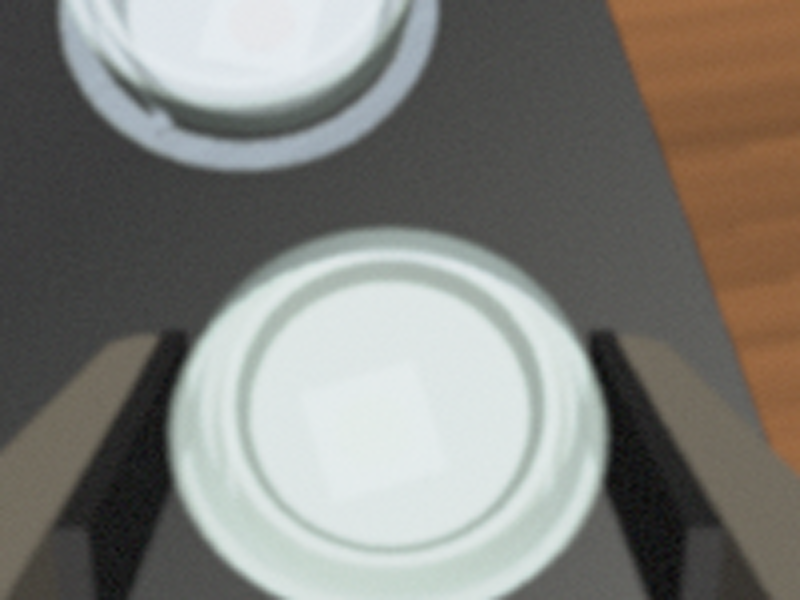

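The dish and its paper insert, seen through the lid at about (390,410), are laterally centred under the lid (170–610). Now compute the lowering.

```bash
cat > low.py <<'E'
from h import *
import sys
C=np.array([.5930,.0684]);az=-9.;h=np.array([np.cos(np.radians(az)),np.sin(np.radians(az))])
s=r.sense();print(lid(s),s['contact_force'].round(2),s['wrist_torque'].round(2))
for a in sys.argv[1:]:
    t,z=map(float,a.split(','));off=max(0,.0290-.0305*np.cos(np.radians(t)))
    print(a,plan(s,[*(C+h*(off+.0318*np.cos(np.radians(t)))),z],t,az))
E
python3 low.py 30,.0417 27,.0417 24,.0417 21,.0417 18,.0417
```

```text
{'low': array([0.6223, 0.0639, 0.0416]), 'high': array([0.5678, 0.0725, 0.0733]), 'o': array([0.595 , 0.0682, 0.0574]), 'tilt': np.float64(29.91), 'az': np.float64(-9.0)} [ 0.4   0.7  -0.47] [ 0.01 -0.36 -0.04]
30,.0417 ([-0.0009, 0.0015, -0.0004], [-0.0003, -0.0001, -0.0004])
27,.0417 ([-0.001, -0.0508, -0.0004], [-0.0026, -0.0001, 0.0012])
24,.0417 ([-0.001, -0.1032, -0.0004], [-0.005, -0.0001, 0.0027])
21,.0417 ([-0.001, -0.1556, -0.0003], [-0.0074, -0.0001, 0.0041])
18,.0417 ([-0.001, -0.2079, -0.0003], [-0.0099, -0.0001, 0.0054])
```

```bash

python3 -m handwheel '[[[0,0,0,-0.0004,0,-0.0005,0.6],[0,-0.025,0,-0.0014,0,0.0004,0.6],[0,-0.051,0,-0.0026,0,0.0012,0.6],[0,-0.077,0,-0.0038,0,0.002,0.6],[0,-0.103,0,-0.005,0,0.0027,0.6],[0,-0.103,0,-0.005,0,0.0027,0.6]]]'
python3 low.py 24,.0417 22,.0417 20,.0417 18,.0417 16,.0417
```

```text
time_s: 11.62
eef_pos: [0.576, 0.0713, 0.0167]
ee_rot: [-0.214, -2.716, -0.044]
contact_force: [-0.1, -0.4, -0.5]
gripper_width: 0.0659
{'low': array([0.6226, 0.0639, 0.0421]), 'high': array([0.5652, 0.073 , 0.0679]), 'o': array([0.5939, 0.0685, 0.055 ]), 'tilt': np.float64(23.98), 'az': np.float64(-9.0)} [-0.15 -0.36 -0.48] [ 0.06 -0.2   0.06]
24,.0417 ([-0.001, 0.0004, -0.0002], [-0.0004, -0.0002, 0.0003])
22,.0417 ([-0.001, -0.0345, -0.0002], [-0.0019, -0.0002, 0.0014])
20,.0417 ([-0.001, -0.0694, -0.0001], [-0.0034, -0.0002, 0.0024])
18,.0417 ([-0.001, -0.1043, -0.0001], [-0.005, -0.0001, 0.0034])
16,.0417 ([-0.0011, -0.1392, -0.0001], [-0.0069, -0.0001, 0.0043])
```

Free of contact. Continuing to 16°.

```bash

python3 -m handwheel '[[[0,-0.017,0,-0.0011,0,0.0009,0.6],[0,-0.0345,0,-0.0019,0,0.0014,0.6],[0,-0.052,0,-0.0027,0,0.0019,0.6],[0,-0.07,0,-0.0034,0,0.0024,0.6],[0,-0.087,0,-0.0042,0,0.0029,0.6],[0,-0.104,0,-0.005,0,0.0034,0.6],[0,-0.122,0,-0.006,0,0.0038,0.6],[0,-0.139,0,-0.0069,0,0.0043,0.6]]]'
python3 low.py 16,.0417 14,.0417 12,.0417 10,.0417 8,.0417 6,.0417
```

```text
time_s: 12.62
eef_pos: [0.5806, 0.0705, 0.01]
ee_rot: [-0.225, -2.855, -0.03]
contact_force: [-0.5, 0.6, -1.0]
gripper_width: 0.0658
{'low': array([0.6232, 0.0638, 0.0417]), 'high': array([0.5628, 0.0734, 0.0592]), 'o': array([0.593 , 0.0686, 0.0504]), 'tilt': np.float64(15.94), 'az': np.float64(-9.0)} [-0.47  0.63 -1.02] [-0.03 -0.18 -0.06]
16,.0417 ([-0.001, 0.001, -0.0001], [0.0, -0.0001, -0.0])
14,.0417 ([-0.001, -0.0339, -0.0], [-0.0017, -0.0001, 0.001])
12,.0417 ([-0.001, -0.0688, -0.0], [-0.0035, -0.0001, 0.002])
10,.0417 ([-0.001, -0.1037, -0.0], [-0.0053, -0.0001, 0.003])
8,.0417 ([-0.001, -0.1386, 0.0], [-0.0071, -0.0001, 0.0039])
6,.0417 ([-0.001, -0.1735, 0.0], [-0.0088, -0.0001, 0.0047])
```

```bash

python3 -m handwheel '[[[0,-0.017,0,-0.0008,0,0.0005,0.6],[0,-0.034,0,-0.0017,0,0.001,0.6],[0,-0.051,0,-0.0026,0,0.0015,0.6],[0,-0.069,0,-0.0035,0,0.002,0.6],[0,-0.086,0,-0.0044,0,0.0025,0.6],[0,-0.104,0,-0.0053,0,0.003,0.6]]]'
python3 low.py 10,.0417 8,.0417 6,.0417 4,.0417 2,.0417 0,.0417
```

```text
time_s: 13.38
eef_pos: [0.5848, 0.0698, 0.0056]
ee_rot: [-0.233, -2.96, -0.019]
contact_force: [-0.1, 0.5, -0.0]
gripper_width: 0.0659
{'low': array([0.624 , 0.0637, 0.0417]), 'high': array([0.5621, 0.0735, 0.0526]), 'o': array([0.593 , 0.0686, 0.0472]), 'tilt': np.float64(9.92), 'az': np.float64(-9.0)} [-0.13  0.46 -0.01] [ 0.03 -0.1   0.05]
10,.0417 ([-0.001, 0.0015, 0.0001], [0.0001, -0.0001, -0.0001])
8,.0417 ([-0.001, -0.0334, 0.0001], [-0.0016, -0.0001, 0.001])
6,.0417 ([-0.001, -0.0683, 0.0001], [-0.0033, -0.0001, 0.0021])
4,.0417 ([-0.001, -0.1033, 0.0001], [-0.0049, -0.0001, 0.0031])
2,.0417 ([-0.001, -0.1382, 0.0001], [-0.0066, -0.0001, 0.004])
0,.0417 ([-0.001, -0.1731, 0.0002], [-0.0083, -0.0001, 0.0049])
```

The high edge is now at the rim. Smaller steps from here, watching force.

```bash

python3 -m handwheel '[[[0,-0.017,0,-0.0008,0,0.0005,0.6],[0,-0.033,0,-0.0016,0,0.001,0.6]]]'
python3 -m handwheel '[[[0,-0.017,0,-0.0008,0,0.0005,0.6],[0,-0.035,0,-0.0017,0,0.0011,0.6]]]'
python3 low.py 4,.0417 2,.0417 0,.0417 0,.0407
```

```text
time_s: 13.62
eef_pos: [0.5862, 0.0696, 0.0043]
ee_rot: [-0.235, -2.994, -0.015]
contact_force: [-0.1, -0.2, -0.4]
gripper_width: 0.0661
time_s: 13.88
eef_pos: [0.5878, 0.0694, 0.0029]
ee_rot: [-0.238, -3.03, -0.011]
contact_force: [-0.3, -0.1, -0.1]
gripper_width: 0.0658
{'low': array([0.6243, 0.0636, 0.0417]), 'high': array([0.5618, 0.0735, 0.0483]), 'o': array([0.5931, 0.0686, 0.045 ]), 'tilt': np.float64(5.89), 'az': np.float64(-9.0)} [-0.26 -0.06 -0.08] [-0.02 -0.01 -0.03]
4,.0417 ([-0.001, -0.033, 0.0001], [-0.0015, -0.0002, 0.0011])
2,.0417 ([-0.001, -0.0679, 0.0001], [-0.0031, -0.0002, 0.0021])
0,.0417 ([-0.001, -0.1028, 0.0002], [-0.0046, -0.0001, 0.0032])
0,.0407 ([-0.001, -0.1028, 0.0002], [-0.0048, -0.0001, 0.0041])
```

```bash

python3 -m handwheel '[[[0,-0.017,0,-0.0008,0,0.0005,0.6],[-0.001,-0.034,0,-0.0015,-0.0002,0.0011,0.6]]]'
python3 -m handwheel '[[[0,-0.017,0,-0.0008,0,0.0005,0.6],[0,-0.034,0,-0.0015,0,0.001,0.6]]]'
python3 -m handwheel '[[[0,-0.017,0,-0.0008,0,0.0005,0.6],[0,-0.034,0,-0.0015,0,0.001,0.6],[0,-0.034,0,-0.0015,0,0.001,0.6]]]'
python3 low.py 0,.0417 0,.0407
```

```text
time_s: 14.12
eef_pos: [0.5891, 0.069, 0.0016]
ee_rot: [-0.241, -3.065, -0.008]
contact_force: [0.7, -0.0, -0.2]
gripper_width: 0.0661
time_s: 14.38
eef_pos: [0.5906, 0.0688, 0.0005]
ee_rot: [-0.244, -3.1, -0.004]
contact_force: [-0.7, 0.4, -0.8]
gripper_width: 0.0658
time_s: 14.75
eef_pos: [0.5917, 0.0686, -0.0006]
ee_rot: [0.246, 3.131, -0.0]
contact_force: [-0.6, 0.2, -0.8]
gripper_width: 0.0659
{'low': array([0.624 , 0.0635, 0.0418]), 'high': array([0.5612, 0.0734, 0.0417]), 'o': array([0.5926, 0.0685, 0.0418]), 'tilt': np.float64(0.08), 'az': np.float64(-9.0)} [-0.63  0.23 -0.81] [-0.01 -0.03 -0.03]
0,.0417 ([0.0001, 0.0014, 0.0003], [-0.0003, -0.0, 0.0001])
0,.0407 ([0.0001, 0.0014, 0.0003], [-0.0003, -0.0, 0.0011])
```

```bash
python3 chk.py w7
```

```text
{'low': array([0.6242, 0.0634, 0.0419]), 'high': array([0.5614, 0.0734, 0.0418]), 'o': array([0.5928, 0.0684, 0.0419]), 'tilt': np.float64(0.09), 'az': np.float64(-9.0)} [-0.8   0.39 -0.95] [ 0.01 -0.02  0.05]
6988 [-0.0007 -0.0003  0.0568] [-0.008  0.012  1.   ] [-0.0321 -0.028   0.0553] [0.0301 0.028  0.0582]
```

Flat with no contact force. Now lower gently until it seats.

```bash

for i in 1 2 3 4 5; do python3 -m handwheel '[[[0,0,0,0,0,0.0004,0.6],[0,0,0,0,0,0.0005,0.6]]]' | egrep 'eef_pos|contact'; done
```

```text
eef_pos: [0.592, 0.0685, -0.001]
contact_force: [0.0, -0.2, -1.2]
eef_pos: [0.592, 0.0685, -0.0016]
contact_force: [0.4, 0.6, 0.2]
eef_pos: [0.5921, 0.0685, -0.0019]
contact_force: [-0.6, 0.5, 0.6]
eef_pos: [0.5922, 0.0684, -0.002]
contact_force: [-3.6, 0.2, 5.2]
eef_pos: [0.5922, 0.0684, -0.0021]
contact_force: [-3.3, -0.4, 5.8]
```

Seated: Fz is about 5 N at lid height ≈.0404. Relieve a little, then release slowly.

```bash

python3 -m handwheel '[[[0,0,0,0,0,-0.0003,0.6],[0,0,0,0,0,-0.0003,0.6]]]'
python3 chk.py w8
```

```text
time_s: 16.3
eef_pos: [0.5923, 0.0684, -0.0019]
ee_rot: [0.246, 3.13, -0.0]
contact_force: [-0.9, 0.2, 1.1]
gripper_width: 0.066
{'low': array([0.6246, 0.0633, 0.0405]), 'high': array([0.5618, 0.0732, 0.0404]), 'o': array([0.5932, 0.0683, 0.0405]), 'tilt': np.float64(0.1), 'az': np.float64(-9.0)} [-0.41 -0.34  2.68] [ 0.    0.04 -0.03]
7041 [-0.0008 -0.0003  0.0569] [-0.004  0.014  1.   ] [-0.0326 -0.028   0.0554] [0.0301 0.028  0.0584]
```

Light and level. Opening slowly.

```bash

python3 -m handwheel '[[[0,0,0,0,0,0,0.72],[0,0,0,0,0,0,0.73],[0,0,0,0,0,0,0.76],[0,0,0,0,0,0,0.80],[0,0,0,0,0,0,0.9],[0,0,0,0,0,0,0.98],[0,0,0,0,0,0,0.98]]]'
python3 -c "
from h import *
d=grab('wrist','w9');e=grab('top','t9')
for t,d in(('w9',d),('t9',e)):
    P,uv=cloud(d,[.5945,.068],.034,.045);Q,c,k=plane(P,tol=.0012)
    print(t,len(Q),c.round(4),k.round(3),Q.min(0).round(4),Q.max(0).round(4))
A=cv2.resize(load('w9')['image'][110:290,220:420],None,fx=2,fy=2);B=cv2.resize(e['image'][145:235,270:370],None,fx=4,fy=4)
cv2.imwrite('pics/c9.png',np.hstack([A,B])[:,:,::-1])"
```

```text
time_s: 17.23
eef_pos: [0.5923, 0.0684, -0.0019]
ee_rot: [0.246, 3.13, -0.0]
contact_force: [-0.3, 0.6, 0.6]
gripper_width: 0.0896
w9 7914 [0.593  0.069  0.0547] [-0.001  0.001  1.   ] [0.5623 0.036  0.0532] [0.6265 0.1017 0.0559]
t9 276 [0.5902 0.0688 0.3972] [0.02  0.016 1.   ] [0.5719 0.035  0.3953] [0.6074 0.1006 0.3989]
```

View pics/c9.png

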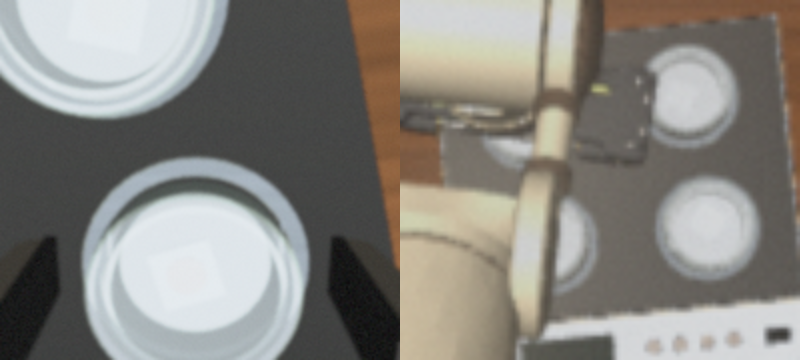

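The fingers are clear at (55,…) and (330,…). The lid lies level (0.1°) with its top at 54.7 mm, against 54.5 mm expected when closed. Retreating upward.

```bash

python3 -m handwheel '[[[0,0,0,0,0,-0.01,0.98],[0,0,0,0,0,-0.03,0.98],[0,0,0,0,0,-0.06,0.98],[0,0,0,0,0,-0.09,0.98],[0,0,0,0,0,-0.12,0.98],[0,0,0,0,0,-0.12,0.98],[0,0,0,0,0,-0.12,0.98]]]'
python3 -c "
from h import *
d=grab('wrist','w10');e=grab('side','s10')
P,uv=cloud(d,[.593,.069],.037,.045);Q,c,k=plane(P,tol=.0012)
print(len(Q),c.round(4),k.round(3),Q.min(0).round(4),Q.max(0).round(4))
a=load('side0')['image'].astype(int);df=abs(a-e['image']).max(2)>40;df[:130]=0
print([ (st[:4].tolist()) for st in cv2.connectedComponentsWithStats(df.astype(np.uint8))[2] if st[4]>15])
cv2.imwrite('pics/c10.png',np.hstack([cv2.resize(d['image'],(400,250)),cv2.resize(e['image'][130:230,260:420],(400,250))])[:,:,::-1])"
```

```text
time_s: 18.2
eef_pos: [0.5917, 0.0685, 0.1178]
ee_rot: [0.246, 3.131, -0.0]
contact_force: [-0.8, -1.0, -1.6]
gripper_width: 0.0897
9661 [0.5681 0.0731 0.273 ] [-0.978  0.161  0.13 ] [0.5612 0.0446 0.2544] [0.5747 0.1011 0.2832]
[[0, 0, 640, 400], [5, 130, 33, 18], [36, 130, 10, 16], [41, 130, 47, 36], [117, 130, 28, 53], [141, 130, 12, 17], [325, 130, 24, 41], [134, 148, 25, 44], [80, 158, 51, 42], [323, 175, 24, 15]]
```

View pics/c10.png

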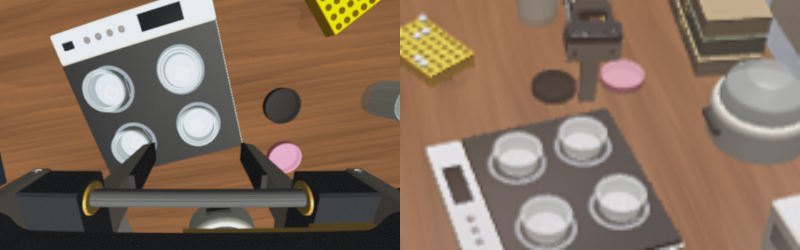

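All four dishes look closed: the lid is at (580,135) in the right half, the same as its neighbours. Apart from the arm, only the lid area changed in the side view. Handing in.

```bash
python3 -c "
from h import *
print(r.finish_job(), r.sense()['time_s'])"
```

```text
the job is handed in; nothing more can be done
the job is handed in; nothing more can be done
```

The ajar dish is closed and the job is handed in; the arm's clock read 18.2 s after the last move. `finish_job` gives no verdict, so what follows rests on my own checks.

**What I did**
- I pinched the lid across its middle with a 12 N grip and tilted it to 30°. Its high edge was then about 73 mm and its low edge about 42 mm above the bench.
- I drew it about 9.5 mm towards the dish until the low skirt touched the wall, at roughly 4 N. I then backed off and turned it down to flat over the dish centre.
- I lowered it until it seated, at about 7 N in all, eased the pressure, released it and moved up clear.

**What the last checks showed**
- **Lid:** after release it was level to about 0.1°, with its top at 54.7 mm against 54.5 mm expected when closed.
- **Other things:** in the final side view all four dishes look closed. Nothing but the lid and the arm had changed in the part of the view I compared, which left out the top third.

**What failed or disagreed**
- **First closing:** it missed, touching nothing. Both cameras showed the fingertips about 36 mm behind the reported TCP, so I went 36 mm deeper and gripped on the second try.
- **Camera offset:** the wrist camera placed things 3 to 5 mm further out in x than the other two. The wall I felt settled the dish's position.
- **Final lid fit:** the depth fit after I moved up caught the gripper instead of the lid, so the last level reading is from just before that.

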